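Zero a precious-metal tester on its copper reference block

TASK

Zero the metal tester on its copper reference: first lift the lid of the wooden reference-metals case all the way back and lay it gently against its stop, without letting it fall. Then take the cordless probe out of its leaning holster and hold it upright on the copper block, with the sprung tip on the ringed spot and pressed lightly so that the tip is part way in but not bottomed. Touch neither of the other two blocks with the probe, leave everything else on the bench alone, and finish while still holding the probe there.

Things in the scene. Friction and masses are not known exactly. Their poses are not given: they have to be found in the camera images.
- standards_case: wooden case of reference metals, fixed to the bench: 120 mm deep (its x), 200 mm wide (its y), 40 mm high without lid, rim 6 mm wide. Origin: centre of its underside; x from the knob side to the hinge side, z up. A dark insert (top 31 mm above the bench) has pockets at y = -58, 0 and +58 mm in which the blocks stand.
- case_lid (a joint): angle of the case's lid: 0 shut, 1.83 (105 degrees) fully back on its stop, where it stays by its weight; below about 1.4 it falls shut, above that it falls back. It turns about the case's y axis at point lid_hinge. The lid weighs about 0.2 kg, is 22 mm high and covers the whole case; its hinge turns easily.
- lid_knob (a point): centre of the brass knob (20 mm diameter, 15 mm long), 30 mm out from the middle of the lid's front face; pinched along the case's y it has free room for the fingers at both sides. When shut it is 152.5 mm in front of the hinge line and 10.5 mm above it. Its axes turn with the lid (the case's when shut).
- lid_hinge (a point): point on the hinge line, 40 mm above the bench at the middle of the case's rear edge; the hinge line is the case's y axis through it.
- copper_block: the reddish copper reference block, 40 x 40 x 15 mm, loose in one of the three pockets (which one differs); 1 mm play each side. Origin: centre of its underside; z up. Its top is 34 mm above the bench, 6 mm below the case's rim.
- copper_spot (a point): the marked spot: the middle of the copper block's top face, in a dark engraved ring of 16 mm diameter (all three blocks have such a ring).
- brass_block: the yellow brass block, same size and ring, in another pocket.
- aluminium_block: the silvery aluminium block, same size and ring, in the third pocket.
- tester_dock: the grey desktop tester, fixed: base 120 (its x) x 110 (its y) x 20 mm. Origin: centre of its underside; front at -x, z up. On its left (+y) half a tilted screen, up to 85 mm high; on its right, at y = -28 mm, a black holster tube (30 mm thick, 80 mm long, mouth 95 mm above the bench) that leans 20 degrees: its mouth points up and to the dock's front.
- probe: cordless probe, 0.13 kg, 154 mm long, loose in the leaning holster, tip down; drawn out along its axis (69 mm of it inside). z: from tip to tail; origin on the axis at the nose, where the steel tip comes out. Black barrel 19 mm thick to z = 55 mm, yellow collar 29 mm thick to 61 mm (sits on the holster's mouth), black round handle 24 mm thick, z = 61 to 140 mm: grip its middle.
- probe_point (a point): end of the sprung steel tip (6 mm thick, rounded), 14 mm before the nose when the tip is out; its axes are the probe's.
- probe_tip (a joint): how far the sprung tip is pushed in, in m: 0 out, 0.006 bottomed. Its spring pushes with 1.2 N at the start of its travel, 4.8 N at 3 mm and 8.4 N at the bottom.
- iron_weight: black cast-iron weight, 63 x 63 x 94 mm, behind the work; leave alone. Origin under its centre.
- solder_tin: small round white tin, 44 mm wide, 20 mm high, behind the case; leave alone.
- pliers: small pliers with red grips, 120 mm long, at the right; leave alone.
- tweezers_cross: steel tweezers with wooden grip plates, 166 mm long, front right; leave alone.

How it is judged:
By the outcome, as a careful person would: the job done as asked, in the order asked, and still so for the second after the job is handed in, while the arm keeps its last pose, push and grip.
It also fails if it takes over 54 s, if anything falls off the work surface, if the arm or the gripper's body presses on something with over 40 N, if the wrist force passes 120 N, or if a joint passes its speed limit or range.

ROBOT

A 6-joint arm with a two-finger parallel gripper is mounted at the origin on a cart in front of the work surface, level with it; the furniture and walls round the work are solid. World frame = base frame: x ahead of the robot, y to its left, z up, the work surface at z = 0. Lengths are in mm, angles in degrees, forces in N, time in s.
With the tool pointing down it reaches from about 350 to 925 mm from the base axis. Payload 6.4 kg.
Tool frame: the origin (TCP) lies midway between the tips of the shut fingers; the grasp point (between the pads) lies 19 mm behind it; z points along the fingers, y is the line along which they close (so a half turn about z gives the same grasp; the last joint's range is limited). The gripper opens to 94 mm and grips with 3 to 60 N. Pads are 16 mm wide; open, the fingers measure 119 mm over their backs; the gripper's body (75 mm by 177 mm) begins 78 mm behind the grasp point.
Start: joints at [-77.985, 14.043, 89.255, -0, 76.702, -9.975], TCP at [243.396, -602.721, 205.455] pointing down, gripper open.
Joint ranges: [-179.41, 179.41], [-58.25, 129.5], [7.25, 145.43], [-54.29, 234.29], [11.92, 165.04], [-157.13, 157.13]. Speed limits (degrees/s): [147.25, 147.25, 180, 180, 180, 180].

INTERFACE

Orientations are given as a 3x3 rotation matrix whose columns are the frame's x, y, z axes.
In Python, from workcell import * gives the robot as it stands.
- The arm moves only by the shell command python3 -m creep 'ROWS' [FORCE]. ROWS is JSON, one flat list of numbers, 7 for each row, row after row: the shift along the world's x, y, z in units of 50 mm (1.0 is 50 mm), then the turn, a rotation vector about the world's x, y, z in units of 8 degrees (1.0 is 8 degrees), then the closure, from 0 (fully open) to 1 (shut). In form: [tx, ty, tz, rx, ry, rz, claw, tx, ty, tz, rx, ry, rz, claw, ...]. A call has 1 to 8 rows; each row is the pose to reach, as a shift and turn from the pose commanded when the call began; what a row does not reach only later rows make up. A row lasts 1/10 s, in which the tool goes at most 50 mm and 8.59 degrees, less where a joint would pass 70% of its speed; a pose out of reach is approached as far as the arm can. A call with a gripper value outside its range is refused whole. The fingers move at their own pace and stop on an object; FORCE is the grip in N (left out, the last holds). Time passes only in rows, so rows that repeat a pose let the fingers close. It gives the time, the measured TCP pose, the force, the opening and the grip force at its end, in the units of the state.
- get_obs(): the state, without advancing time (a new reading comes with each control period).
- snapshot(name): name is "scene" or "top"; returns the picture (420x560x3 uint8, red, green, blue); there is no depth.
- camera_params(name): a dict with "vertical_fov" (degrees; the focal length in pixels is half the picture's height over the tangent of half this angle, whatever the lens; pixels are square), "cx", "cy" (the principal point, pixels), "T" (4x4, takes a point from camera to world coordinates). Camera axes: x right, y down, z forward; pixel columns grow to the right and rows downward; lengths in mm; the calibration is good to about 2 mm. A picture is of the moment at which its call begins. camera_params takes no time and is no camera call.
- close_job(): hands the job in; it is judged then, once.
The state is a dict: "t": time; "qpos": joint angles; "joint_vel": joint speeds; "joint_efforts": joint torques, N m; "eef_pos": TCP position; "eef_rot": TCP orientation; "force": force on the tool from outside, world axes, zero at the start; "wrist_torque": the same for the moment, N m; "width": finger opening in mm; "gripper_force": force on a finger pad.
Only numpy, scipy, OpenCV 4.12 (cv2) and the standard library are available. Lean on these libraries where they do the work, as an engineer would, in place of code of your own. Each camera call takes 0.05 s, during which the arm holds its last target. There are 200 camera calls.

## Working session

There is one attempt and no reset: what is moved stays moved. The work goes in short steps, Python scripts to look and compute and a shell command to move; the robot and the scene stay as the last step left them, time stands still between calls to the robot, and variables do not carry over. Pictures are saved under pics/ and viewed, at most 14 in all, crops included, and the job is handed in when it is done.

```bash
mkdir -p pics; python3 - <<'E'
from workcell import *
import cv2,numpy as np
for n in("scene","top"):
    im=snapshot(n);cv2.imwrite(f"pics/{n}0.png",cv2.resize(im[...,::-1],(800,600),interpolation=cv2.INTER_CUBIC))
    np.save(f"{n}0.npy",im)
    p=camera_params(n);print(n,p["vertical_fov"],p["cx"],p["cy"],{k:v for k,v in p.items() if k not in("T","vertical_fov","cx","cy")});print(np.round(p["T"],3).tolist())
o=get_obs();print(o["t"],o["eef_pos"],np.round(o["eef_rot"],3).tolist(),o["width"])
E
```

```text
scene 42.5535648774645 279.55834586421753 213.41600316332853 {}
[[0.645, -0.506, 0.573, -244.659], [-0.765, -0.426, 0.484, -978.17], [-0.001, -0.75, -0.661, 1011.4], [0.0, 0.0, 0.0, 1.0]]
top 56.65686567797815 275.40486358325336 207.07633383337546 {}
[[0.011, -0.987, 0.16, 400.26], [-1.0, -0.012, -0.003, -297.613], [0.005, -0.16, -0.987, 936.694], [0.0, 0.0, 0.0, 1.0]]
0.1 [ 243.28369817 -602.20058143  204.48502913] [[0.927, 0.374, -0.0], [0.374, -0.927, 0.002], [0.0, -0.002, -1.0]] 93.71471365644639
```

View pics/scene0.png

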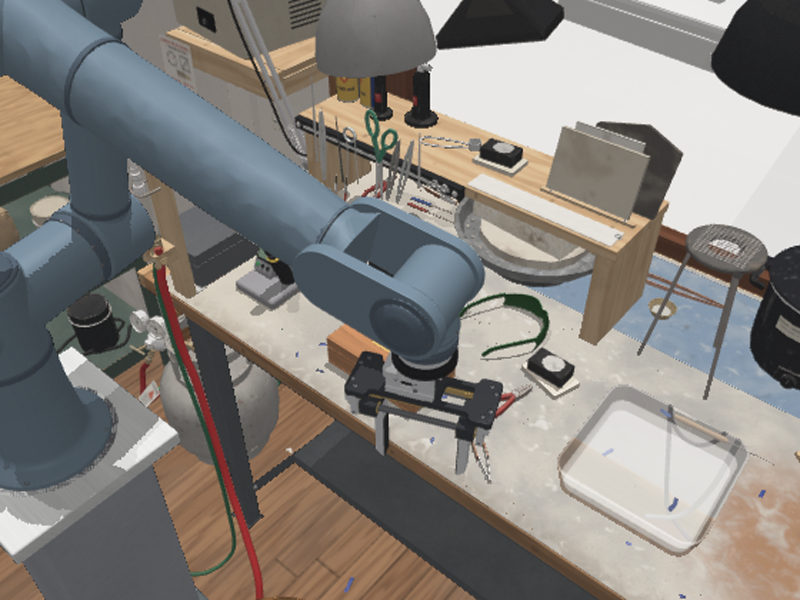

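View pics/top0.png

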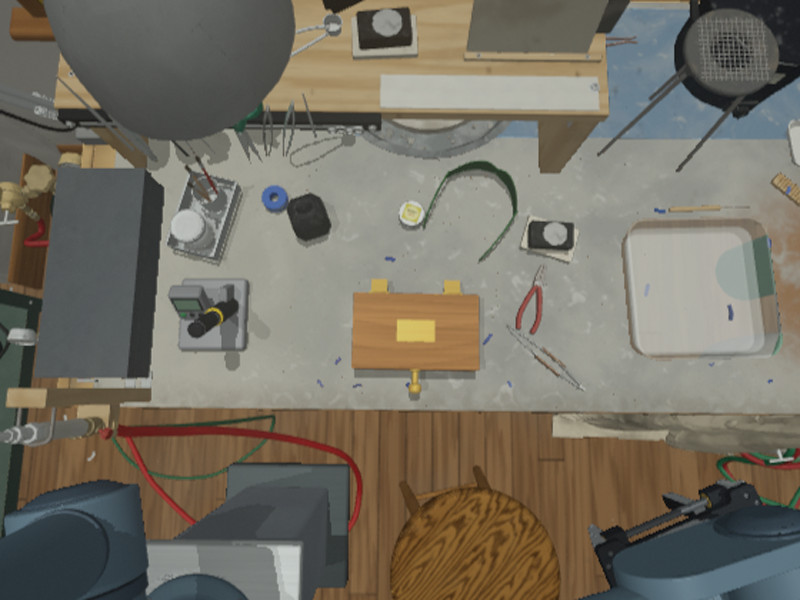

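The top view shows the case's lid (corners about (352,293), (480,293), (480,370)), the knob at (415,385), and the dock at about (213,314) with the probe leaning in it. Next I enlarge both.

```bash
cat > h.py <<'E'
import numpy as np,cv2
from workcell import *
def cam(n):
    p=camera_params(n);f=210/np.tan(np.radians(p["vertical_fov"]/2));return f,p["cx"],p["cy"],np.array(p["T"])
def ray(n,u,v):
    f,cx,cy,T=cam(n);d=T[:3,:3]@[(u-cx)/f,(v-cy)/f,1];return T[:3,3],d
def onz(n,u,v,z):
    o,d=ray(n,u,v);return o+d*(z-o[2])/d[2]
def proj(n,P):
    f,cx,cy,T=cam(n);c=T[:3,:3].T@(np.array(P)-T[:3,3]);return np.array([cx+f*c[0]/c[2],cy+f*c[1]/c[2]])
E
python3 - <<'E'
from h import *
im=np.load("top0.npy")[...,::-1]
a=cv2.resize(im[195:285,240:345],None,fx=6,fy=6,interpolation=cv2.INTER_CUBIC)[:,:630]
b=cv2.resize(im[190:250,112:180],None,fx=6,fy=6,interpolation=cv2.INTER_CUBIC)
cv2.imwrite("pics/a.png",a);cv2.imwrite("pics/b.png",b)
k=1/1.4286
for nm,u,v,z in[("lidRL",352,293,62),("lidRR",480,293,62),("lidFR",480,370,62),("lidFL",352,370,62),("knob",415,386,50.5),("dockFL",180,350,20),("dockFR",246,350,20),("dockRR",247,280,20)]:
    print(nm,onz("top",u*k,v*k,z).round(1))
E
```

```text
lidRL [ 545.7 -234.1   62. ]
lidRR [ 548.2 -438.1   62. ]
lidFR [ 426.4 -436.5   62. ]
lidFL [ 424.1 -236.9   62. ]
knob [ 400.7 -335.7   50.5]
dockFL [454.5  48.7  20. ]
dockFR [455.8 -59.4  20. ]
dockRR [572.6 -54.8  20. ]
```

View pics/a.png

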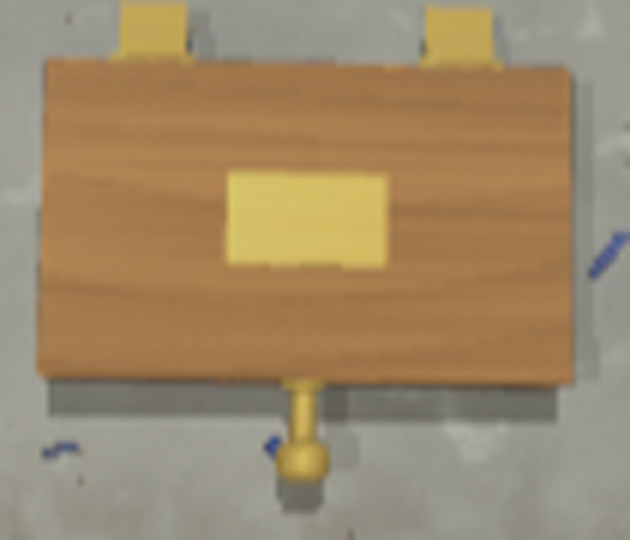

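View pics/b.png

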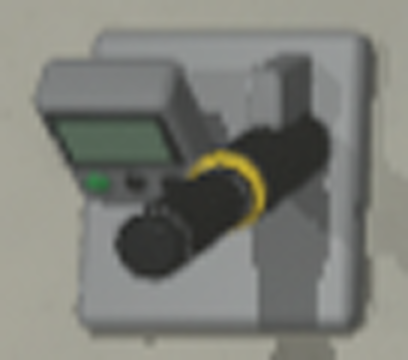

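The case is yawed by only about 1°, with the knob at crop a (302,460). In crop b the probe's tail disc is at about (150,243), the collar at (233,190), and the dock's base corners at (97,32), (372,35), (360,333) and (80,328).

```bash
cat >> h.py <<'E'
def R2(a): return np.array([[np.cos(a),-np.sin(a),0],[np.sin(a),np.cos(a),0],[0,0,1]])
E
python3 - <<'E'
from h import *
from scipy.optimize import least_squares
def fit(pts,loc,x0,off,z=None):
    px=(np.array(pts)+.5)/6-.5+off
    def r(p):return np.ravel([proj("top",R2(p[2])@l+[p[0],p[1],0]) for l in np.array(loc,float)]-px)
    s=least_squares(r,x0);print(s.x.round(3),np.degrees(s.x[2]).round(2),"res",s.fun.round(1));return s.x
h=62
c=fit([(47,60),(571,68),(573,383),(40,373),(302,461)],[(60,100,h),(60,-100,h),(-60,-100,h),(-60,100,h),(-92.5,0,50.5)],[485,-336,0],[240,195])
d=fit([(97,32),(372,35),(360,333),(80,328)],[(60,55,20),(60,-55,20),(-60,-55,20),(-60,55,20)],[510,0,0],[112,190])
np.save("case.npy",c);np.save("dock.npy",d)
R=R2(c[2]);print("knob",R@[-92.5,0,50.5]+[c[0],c[1],0],"hinge",R@[60,0,40]+[c[0],c[1],0])
# probe: mouth on axis; tilt toward dock -x
R=R2(d[2]);a=np.radians(20);ax=R@[-np.sin(a),0,np.cos(a)]
px=(np.array([(150,243),(233,190)])+.5)/6-.5+[112,190]
# line: mouth point M at z=95 at dock y=-28, x unknown. collar top 6mm beyond (z61); tail z=140 -> 85 beyond mouth
def r(p):
    M=R@[p[0],p[1],95]+[d[0],d[1],0]
    return np.ravel([proj("top",M+ax*85),proj("top",M+ax*3)]-px)
s=least_squares(r,[0,-28]);print("mouth local",s.x,s.fun)
M=R@[s.x[0],-28,95]+[d[0],d[1],0];print("mouth",M,"axis",ax,"grip",M+ax*45,"tail",M+ax*85)
o=get_obs();print(o["qpos"],o["force"])
E
```

```text
[ 4.88156e+02 -3.35486e+02 -6.00000e-03] -0.32 res [-0.2 -0.8  0.2 -0.6  0.3  0.  -0.6  0.2  0.2  1. ]
[ 5.14982e+02 -2.43300e+00  7.00000e-03] 0.41 res [ 0.1 -0.3  0.3 -0.5 -0.   0.1 -0.4  0.7]
knob [ 395.65752745 -334.97337782   50.5       ] hinge [ 548.15518248 -335.81907901   40.        ]
mouth local [-11.83992702 -26.35304864] [ 0.34407963  0.22821693 -0.38043097 -0.25121764]
mouth [503.34348714 -30.51784262  95.        ] axis [-0.34201128 -0.00246192  0.93969262] grip [487.95297942 -30.62862894 137.28616794] tail [474.27252812 -30.72710567 174.87387277]
[-7.79853708e+01  1.40804549e+01  8.93143829e+01 -1.03644271e-04
  7.67013703e+01 -9.97541034e+00] [0.23060384 0.95277485 1.27552845]
```

```bash
python3 -m creep '[0.5,0.8,0,0,0,-0.5,0, 1.0,1.6,0,0,0,-1.0,0, 1.5,2.4,0,0,0,-1.5,0, 2.0,3.3,0,0,0,-2.0,0, 2.5,4.2,0,0,0,-2.4,0, 2.9,5.0,0,0,0,-2.745,0, 3.07,5.35,0,0,0,-2.745,0, 3.07,5.35,0,0,0,-2.745,0]'
python3 -m creep '[0,0,-0.5,0,0,0,0.4, 0,0,-1.2,0,0,0,0.6, 0,0,-2.0,0,0,0,0.6, 0,0,-2.6,0,0,0,0.6, 0,0,-3.0,0,0,0,0.6, 0,0,-3.2,0,0,0,0.6, 0,0,-3.4,0,0,0,0.6, 0,0,-3.4,0,0,0,0.6]' 8
python3 - <<'E'
from h import *
im=snapshot("scene");jm=snapshot("top")
a=cv2.resize(im[200:360,200:380],(540,480),interpolation=cv2.INTER_CUBIC)
b=cv2.resize(jm[180:340,230:317],(261,480),interpolation=cv2.INTER_CUBIC)
cv2.imwrite("pics/k1.png",np.hstack([a,b])[...,::-1])
print(np.round(get_obs()["eef_rot"],3).tolist())
E
```

```text
t: 0.9
eef_pos: [397.7, -332.8, 205.1]
eef_rot: [[1.0, 0.004, -0.0], [0.004, -1.0, 0.001], [-0.0, -0.001, -1.0]]
force: [-0.1, 0.2, -0.5]
width: 93.8
gripper_force: 0.0
t: 1.7
eef_pos: [396.4, -335.3, 34.8]
eef_rot: [[1.0, -0.0, -0.001], [-0.0, -1.0, 0.001], [-0.001, -0.001, -1.0]]
force: [-0.1, 0.1, 0.0]
width: 38.0
gripper_force: 0.0
[[1.0, 0.0, 0.001], [0.0, -1.0, -0.001], [0.001, 0.001, -1.0]]
```

View pics/k1.png

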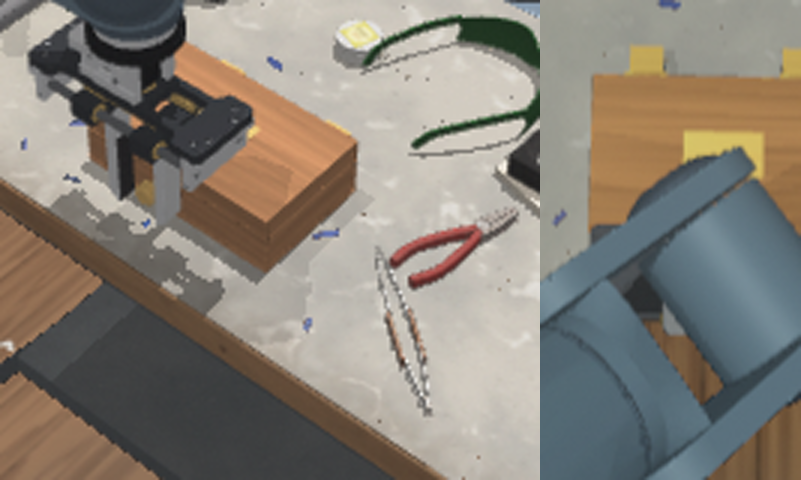

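The fingers straddle the brass knob at crop (147,190). I close with a light grip and compute the arc.

```bash
python3 -m creep '[0,0,0,0,0,0,0.9, 0,0,0,0,0,0,0.9, 0,0,0,0,0,0,0.9, 0,0,0,0,0,0,0.9, 0,0,0,0,0,0,0.9]' 8
python3 - <<'E'
import numpy as np
f=lambda t:152.86/50*np.array([np.cos(np.radians(3.94))-np.cos(np.radians(3.94+t)),np.sin(np.radians(3.94+t))-np.sin(np.radians(3.94))])
for seg in ([0,1,3,6,9.5,13,17,21,25],[25,29,33,37,41,45,49,53,57],[57,61,65,69,73,77,81,84,87],[87,90,92.5,95,97,99,100.5,102,103],[103,104,105,106,107]):
    print([tuple((f(t)-f(seg[0])).round(3)) for t in seg[1:]])
E
```

```text
t: 2.3
eef_pos: [397.4, -337.3, 36.6]
eef_rot: [[1.0, 0.001, 0.002], [0.001, -1.0, -0.005], [0.002, 0.005, -1.0]]
force: [-0.8, -4.9, -0.8]
width: 19.1
gripper_force: 8.0
[(np.float64(0.004), np.float64(0.053)), (np.float64(0.015), np.float64(0.159)), (np.float64(0.039), np.float64(0.318)), (np.float64(0.076), np.float64(0.501)), (np.float64(0.125), np.float64(0.681)), (np.float64(0.195), np.float64(0.883)), (np.float64(0.278), np.float64(1.079)), (np.float64(0.375), np.float64(1.269))]
[(np.float64(0.11), np.float64(0.183)), (np.float64(0.232), np.float64(0.358)), (np.float64(0.366), np.float64(0.524)), (np.float64(0.511), np.float64(0.68)), (np.float64(0.667), np.float64(0.826)), (np.float64(0.833), np.float64(0.96)), (np.float64(1.008), np.float64(1.083)), (np.float64(1.19), np.float64(1.193))]
[(np.float64(0.19), np.float64(0.097)), (np.float64(0.386), np.float64(0.181)), (np.float64(0.588), np.float64(0.25)), (np.float64(0.794), np.float64(0.306)), (np.float64(1.004), np.float64(0.347)), (np.float64(1.215), np.float64(0.373)), (np.float64(1.375), np.float64(0.383)), (np.float64(1.535), np.float64(0.384))]
[(np.float64(0.16), np.float64(-0.007)), (np.float64(0.293), np.float64(-0.019)), (np.float64(0.425), np.float64(-0.037)), (np.float64(0.53), np.float64(-0.055)), (np.float64(0.634), np.float64(-0.077)), (np.float64(0.712), np.float64(-0.096)), (np.float64(0.789), np.float64(-0.117)), (np.float64(0.841), np.float64(-0.132))]
[(np.float64(0.051), np.float64(-0.016)), (np.float64(0.102), np.float64(-0.033)), (np.float64(0.152), np.float64(-0.051)), (np.float64(0.202), np.float64(-0.069))]
```

```bash
python3 -m creep '[0,-0.04,0.053,0,0,0,0.9, 0.015,-0.04,0.16,0,0,0,0.9, 0.04,-0.04,0.32,0,0,0,0.9, 0.075,-0.04,0.5,0,0,0,0.9, 0.125,-0.04,0.68,0,0,0,0.9, 0.195,-0.04,0.88,0,0,0,0.9, 0.28,-0.04,1.08,0,0,0,0.9, 0.375,-0.04,1.27,0,0,0,0.9]' 8
```

```text
t: 3.1
eef_pos: [415.9, -337.4, 100.0]
eef_rot: [[1.0, 0.001, -0.0], [0.001, -1.0, -0.001], [-0.0, 0.001, -1.0]]
force: [1.8, -3.1, -1.0]
width: 19.3
gripper_force: 8.0
```

```bash
python3 -m creep '[0.11,-0.02,0.18,0,0,0,0.9, 0.23,-0.02,0.36,0,0,0,0.9, 0.366,-0.02,0.524,0,0,0,0.9, 0.51,-0.02,0.68,0,0,0,0.9, 0.667,-0.02,0.826,0,0,0,0.9, 0.833,-0.02,0.96,0,0,0,0.9, 1.008,-0.02,1.083,0,0,0,0.9, 1.19,-0.02,1.193,0,0,0,0.9]'
```

```text
t: 3.9
eef_pos: [476.1, -337.9, 159.1]
eef_rot: [[1.0, 0.001, 0.0], [0.001, -1.0, 0.0], [0.0, -0.0, -1.0]]
force: [-1.4, 3.4, -0.1]
width: 19.5
gripper_force: 8.0
```

```bash
python3 -m creep '[0.19,0.02,0.097,0,0,0,0.9, 0.386,0.02,0.18,0,0,0,0.9, 0.588,0.02,0.25,0,0,0,0.9, 0.794,0.02,0.306,0,0,0,0.9, 1.0,0.02,0.347,0,0,0,0.9, 1.2,0.02,0.373,0,0,0,0.9, 1.375,0.02,0.383,0,0,0,0.9, 1.535,0.02,0.384,0,0,0,0.9]'
```

```text
t: 4.7
eef_pos: [552.7, -338.4, 178.0]
eef_rot: [[1.0, 0.0, 0.0], [0.0, -1.0, -0.002], [0.0, 0.002, -1.0]]
force: [-0.1, -5.9, -0.8]
width: 19.3
gripper_force: 8.0
```

```bash
python3 -m creep '[0.16,0,-0.007,0,0,0,0.9, 0.293,0,-0.02,0,0,0,0.9, 0.425,0,-0.037,0,0,0,0.9, 0.53,0,-0.055,0,0,0,0.9, 0.634,0,-0.077,0,0,0,0.9, 0.71,0,-0.096,0,0,0,0.9, 0.789,0,-0.117,0,0,0,0.9, 0.789,0,-0.117,0,0,0,0.9]'
python3 - <<'E'
from h import *
im=snapshot("scene");jm=snapshot("top")
a=cv2.resize(im[130:330,180:360],(500,556),interpolation=cv2.INTER_CUBIC)
b=cv2.resize(jm[150:336,220:320],(299,556),interpolation=cv2.INTER_CUBIC)
cv2.imwrite("pics/k2.png",np.hstack([a,b])[...,::-1]);cv2.imwrite("pics/k2f.png",jm[...,::-1])
E
```

```text
t: 5.5
eef_pos: [592.0, -338.7, 172.0]
eef_rot: [[1.0, 0.0, 0.0], [0.0, -1.0, -0.003], [0.0, 0.003, -1.0]]
force: [0.1, -6.4, -0.9]
width: 19.7
gripper_force: 8.0
```

View pics/k2.png

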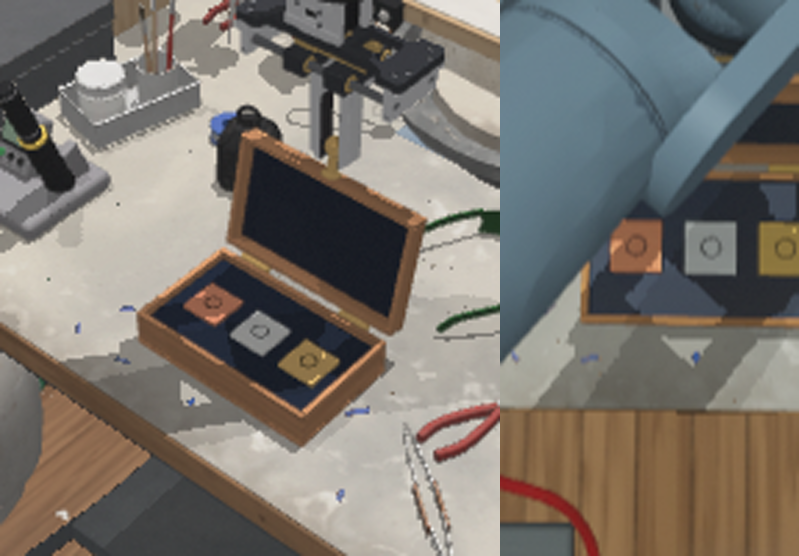

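The lid is nearly back and still pinched. The copper block is in the left (+y) pocket, with its ring at crop (213,301) in the scene view and (636,245) in the top view. I lay the lid against its stop slowly.

```bash
python3 -m creep '[0.04,0,-0.012,0,0,0,0.9, 0.08,0,-0.025,0,0,0,0.9, 0.12,0,-0.038,0,0,0,0.9, 0.15,0,-0.048,0,0,0,0.9, 0.18,0,-0.058,0,0,0,0.9, 0.21,0,-0.068,0,0,0,0.9, 0.24,0,-0.08,0,0,0,0.9, 0.24,0,-0.08,0,0,0,0.9]'
```

```text
t: 6.4
eef_pos: [601.9, -338.7, 168.8]
eef_rot: [[1.0, -0.0, -0.005], [-0.0, -1.0, -0.002], [-0.005, 0.002, -1.0]]
force: [-8.3, -5.5, 5.5]
width: 19.2
gripper_force: 8.0
```

```bash
python3 -m creep '[-0.02,0,0,0,0,0,0.9, -0.04,0,0,0,0,0,0.75, -0.04,0,0,0,0,0,0.6, -0.04,0,0,0,0,0,0.5, -0.04,0,0,0,0,0,0.5, -0.04,0,0.5,0,0,0,0.5, -0.04,0,1.2,0,0,0,0.5, -0.04,0,1.9,0,0,0,0.5]'
python3 - <<'E'
from h import *
c=np.load("case.npy");cu=R2(c[2])@[0,58,34]+[c[0],c[1],0];print("copper",cu,proj("top",cu))
jm=snapshot("top");np.save("top1.npy",jm)
a=jm[200:300,240:345]
cv2.imwrite("pics/k3.png",cv2.resize(np.hstack([a,snapshot("scene")[160:260,210:315]]),None,fx=3.8,fy=3.8,interpolation=cv2.INTER_CUBIC)[...,::-1])
o=get_obs();print(o["eef_pos"],o["force"],o["qpos"].round(1))
E
```

```text
t: 7.2
eef_pos: [601.1, -336.5, 263.2]
eef_rot: [[1.0, 0.001, -0.001], [0.001, -1.0, 0.002], [-0.001, -0.002, -1.0]]
force: [1.2, -0.2, 0.0]
width: 46.9
gripper_force: 0.0
copper [ 488.47774882 -277.48723597   34.        ] [265.34346809 231.61415133]
[ 603.76337411 -338.55806583  269.87925277] [-0.13163087  0.22980098  0.18518134] [-38.7  16.8  79.2   0.   83.4  51.3]
```

View pics/k3.png

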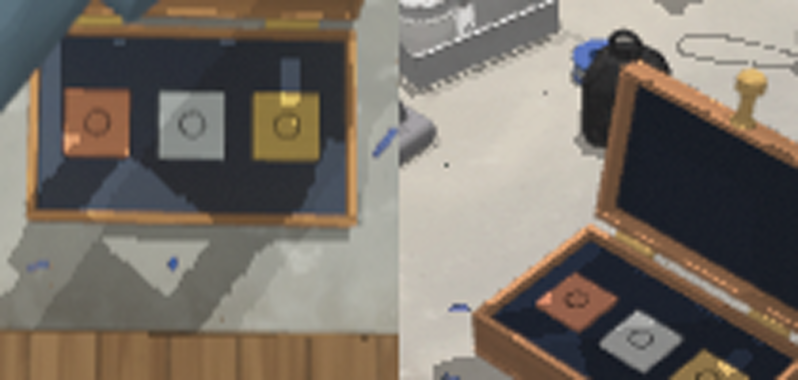

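The lid rests back on its stop with the knob free (crop (750,82)). The copper ring is at crop (97,123) in the top view and (577,298) in the scene view. I now locate the copper block and the probe with both cameras.

```bash
python3 - <<'E'
from h import *
sc=snapshot("scene");np.save("scene1.npy",sc);t0=np.load("top0.npy");t1=np.load("top1.npy")
def blob(im,box,lo,hi):
    r0,r1,c0,c1=box;h=cv2.cvtColor(im[r0:r1,c0:c1],cv2.COLOR_RGB2HSV);m=cv2.inRange(h,lo,hi)
    n,l,s,ce=cv2.connectedComponentsWithStats(m);i=1+np.argmax(s[1:,4]);return ce[i]+[c0,r0],s[i]
tri=lambda a,b:tri_(a,b)
def tri_(a,b):
    o1,d1=ray("top",*a);o2,d2=ray("scene",*b);d1=d1/np.linalg.norm(d1);d2=d2/np.linalg.norm(d2)
    k=np.linalg.lstsq(np.c_[d1,-d2],o2-o1,rcond=None)[0];p,q=o1+k[0]*d1,o2+k[1]*d2;return ((p+q)/2).round(1),(p-q).round(1)
ct=np.array([265.2,231.9]);cs=np.array([210+577.5/3.8-105-.5,160+298.5/3.8-.5])
print("copper top",onz("top",*ct,34),"scene",onz("scene",*cs,34),tri_(ct,cs))
lo,hi=(22,150,120),(34,255,255)
yt=blob(t0,(190,250,112,180),lo,hi);ys=blob(sc,(140,240,150,230),lo,hi);print(yt,ys,tri_(yt[0],ys[0]))
cv2.imwrite("pics/p1.png",cv2.resize(np.hstack([sc[140:230,165:245],t0[190:280,112:180]]),None,fx=5,fy=5,interpolation=cv2.INTER_CUBIC)[...,::-1])
d=np.load("dock.npy");R=R2(d[2]);
M=np.array([503.3,-30.5,95.]);ax=np.array([-.342,-.0025,.9397])
for s in(3,85):print("pred",proj("top",M+ax*s),proj("scene",M+ax*s))
E
```

```text
copper top [ 487.80788482 -277.16439287   34.        ] scene [ 489.92181564 -279.34704319   34.        ] (array([ 488.9, -278.2,   33.8]), array([-2.2,  2.1, -0.2]))
(array([151.4137931 , 218.24137931]), array([34, 25, 10, 11, 29], dtype=int32)) (array([190., 182.]), array([39, 42,  3,  1,  3], dtype=int32)) (array([507.3, -21.9,  78.8]), array([ 7.1, -6.8, -1.2]))
pred [150.78821715 221.02229663] [191.84553213 178.73546692]
pred [137.76028311 230.33706944] [180.90476753 160.60828824]
```

View pics/p1.png

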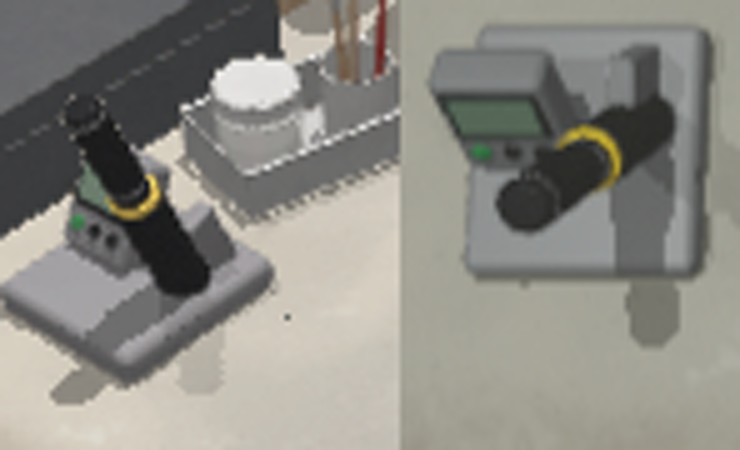

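The prediction and both views agree within about 1 px (scene collar at crop (133,198), tail at (85,110)). The mouth is at about (504,-31,95). I move above the probe with the tool tilted along its axis.

```bash
python3 -c "
from workcell import *;print(get_obs()['eef_pos'])"
python3 -m creep '[-0.2,0.5,0,0,-0.2,0,0.3, -0.6,1.3,0,0,-0.5,0,0.1, -1.0,2.2,0,0,-0.9,0,0, -1.4,3.1,0,0,-1.3,0,0, -1.8,4.0,0,0,-1.7,0,0, -2.2,4.9,0,0,-2.1,0,0, -2.5,5.6,0,0,-2.4,0,0, -2.7,6.12,0,0,-2.5,0,0]' 30
python3 -m creep '[0,0,-0.3,0,0,0,0, 0,0,-0.7,0,0,0,0, 0,0,-1.1,0,0,0,0, 0,0,-1.29,0,0,0,0, 0,0,-1.29,0,0,0,0, 0,0,-1.29,0,0,0,0]'
python3 - <<'E'
from h import *
sc=snapshot("scene");t=snapshot("top");o=get_obs();print(o["eef_pos"],np.round(o["eef_rot"],3).tolist())
cv2.imwrite("pics/p2.png",cv2.resize(np.hstack([sc[100:240,130:270],t[170:310,90:230]]),None,fx=2.8,fy=2.8,interpolation=cv2.INTER_CUBIC)[...,::-1])
E
```

```text
[ 602.70455417 -337.81033228  266.39840284]
t: 8.15
eef_pos: [464.0, -28.9, 260.2]
eef_rot: [[0.94, 0.001, 0.34], [0.001, -1.0, 0.002], [0.34, -0.002, -0.94]]
force: [0.1, -0.6, 0.9]
width: 94.0
gripper_force: 0.0
t: 8.75
eef_pos: [466.4, -31.2, 198.5]
eef_rot: [[0.94, 0.0, 0.342], [0.0, -1.0, 0.0], [0.342, -0.0, -0.94]]
force: [0.7, -0.1, 0.1]
width: 93.9
gripper_force: 0.0
[466.91864273 -31.48501478 199.48051418] [[0.939, 0.0, 0.343], [0.001, -1.0, -0.001], [0.343, 0.001, -0.939]]
```

View pics/p2.png

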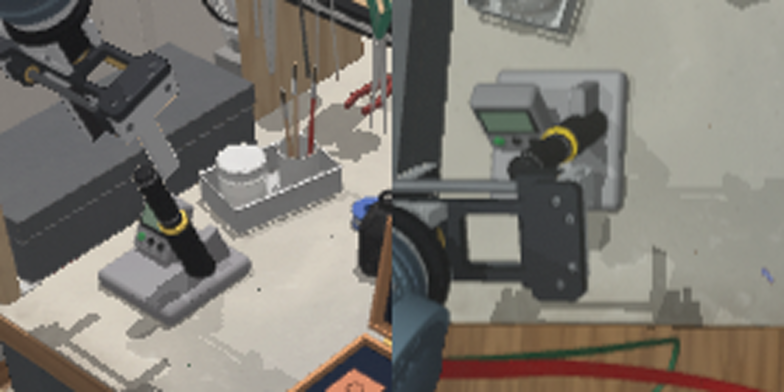

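The gripper hovers in line with the probe's tail (scene crop (147,175)). I descend along the axis and close.

```bash
python3 -m creep '[0.05,0,-0.14,0,0,0,0.2, 0.15,0,-0.42,0,0,0,0.4, 0.26,0,-0.72,0,0,0,0.45, 0.37,0,-1.02,0,0,0,0.45, 0.47,0,-1.3,0,0,0,0.45, 0.54,0,-1.49,0,0,0,0.45, 0.575,0,-1.58,0,0,0,0.45, 0.575,0,-1.58,0,0,0,0.45]'
python3 -m creep '[0,0,0,0,0,0,0.6, 0,0,0,0,0,0,0.7, 0,0,0,0,0,0,0.9, 0,0,0,0,0,0,0.9, 0,0,0,0,0,0,0.9]' 8
```

```text
t: 9.65
eef_pos: [495.0, -31.1, 119.0]
eef_rot: [[0.94, 0.001, 0.341], [0.0, -1.0, 0.0], [0.341, -0.0, -0.94]]
force: [-0.8, 0.2, 0.1]
width: 51.8
gripper_force: 0.0
t: 10.15
eef_pos: [495.2, -31.3, 119.9]
eef_rot: [[0.94, 0.001, 0.343], [0.001, -1.0, -0.0], [0.343, 0.0, -0.94]]
force: [-1.9, 0.2, 2.4]
width: 24.5
gripper_force: 8.0
```

```bash
python3 -m creep '[0,0,0,0,0,0,1, 0,0,0,0,0,0,1, 0,0,0,0,0,0,1, -0.035,0,0.095,0,0,0,1, -0.1,0,0.28,0,0,0,1, -0.17,0,0.47,0,0,0,1, -0.24,0,0.66,0,0,0,1, -0.31,0,0.85,0,0,0,1]' 30
python3 -m creep '[-0.08,0,0.22,0,0,0,1, -0.18,0,0.5,0,0,0,1, -0.3,0,0.8,0,0,0,1, -0.38,0,1.04,0,0,0,1, -0.46,0,1.26,0,0,0,1, -0.5,0,1.4,0,0,0,1, -0.5,0,1.4,0,0,0,1]'
python3 - <<'E'
from h import *
sc=snapshot("scene");t=snapshot("top");o=get_obs();print(o["eef_pos"],o["width"],o["qpos"].round(1))
cv2.imwrite("pics/p3.png",cv2.resize(np.hstack([sc[60:260,100:240],t[170:370,90:230]]),None,fx=2.8,fy=2.8,interpolation=cv2.INTER_CUBIC)[...,::-1])
E
```

```text
t: 10.95
eef_pos: [479.1, -31.3, 162.8]
eef_rot: [[0.94, 0.001, 0.342], [0.001, -1.0, -0.0], [0.342, 0.001, -0.94]]
force: [0.4, 0.8, -1.6]
width: 23.7
gripper_force: 30.0
t: 11.65
eef_pos: [454.9, -31.5, 233.4]
eef_rot: [[0.939, 0.0, 0.344], [0.001, -1.0, -0.001], [0.344, 0.001, -0.939]]
force: [0.1, 0.4, -1.2]
width: 23.2
gripper_force: 30.0
[454.4122167  -31.21345633 231.66278009] 23.91696982546863 [-23.2 -30.5 128.1   8.6  64.2  64.3]
```

View pics/p3.png

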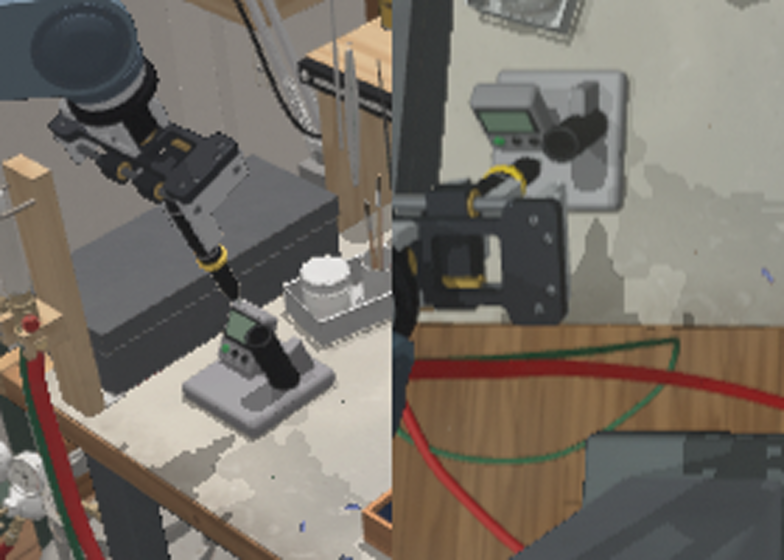

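The probe is free of the holster and the grip is square. I turn it upright above the copper.

```bash
python3 -m creep '[0.05,-0.4,0,0,0.25,0,1, 0.15,-1.0,0,0,0.6,0,1, 0.25,-1.7,0,0,1.0,0,1, 0.35,-2.4,0,0,1.4,0,1, 0.45,-3.1,0,0,1.8,0,1, 0.55,-3.8,0,0,2.1,0,1, 0.65,-4.5,0,0,2.4,0,1, 0.69,-4.95,0,0,2.5,0,1]'
python3 -m creep '[0,0,-0.2,0,0,0,1, 0,0,-0.5,0,0,0,1, 0,0,-0.8,0,0,0,1, 0,0,-1.0,0,0,0,1, 0,0,-1.2,0,0,0,1, 0,0,-1.3,0,0,0,1, 0,0,-1.3,0,0,0,1, 0,0,-1.3,0,0,0,1]'
python3 - <<'E'
from h import *
sc=snapshot("scene");t=snapshot("top")
for i in range(3):
    o=get_obs();print(o["eef_pos"],np.round(o["eef_rot"],3).tolist(),o["force"],o["width"])
np.save("s4.npy",sc);np.save("t4.npy",t)
cv2.imwrite("pics/p4.png",cv2.resize(np.hstack([sc[150:290,180:280],t[180:320,230:330]]),None,fx=4,fy=4,interpolation=cv2.INTER_CUBIC)[...,::-1])
E
```

```text
t: 12.55
eef_pos: [489.4, -280.7, 230.4]
eef_rot: [[1.0, -0.0, -0.002], [-0.0, -1.0, 0.001], [-0.002, -0.001, -1.0]]
force: [0.6, 0.3, -1.8]
width: 23.8
gripper_force: 30.0
t: 13.35
eef_pos: [489.4, -278.8, 167.4]
eef_rot: [[1.0, 0.001, 0.001], [0.001, -1.0, -0.001], [0.001, 0.001, -1.0]]
force: [-0.2, -0.7, -0.9]
width: 23.3
gripper_force: 30.0
[ 489.51130802 -279.06759075  167.79072107] [[1.0, 0.001, 0.001], [0.001, -1.0, -0.001], [0.001, 0.001, -1.0]] [-1.43024072  0.15523196 -1.61360721] 23.343042757460385
[ 489.51130802 -279.06759075  167.79072107] [[1.0, 0.001, 0.001], [0.001, -1.0, -0.001], [0.001, 0.001, -1.0]] [-1.43024072  0.15523196 -1.61360721] 23.343042757460385
[ 489.51130802 -279.06759075  167.79072107] [[1.0, 0.001, 0.001], [0.001, -1.0, -0.001], [0.001, 0.001, -1.0]] [-1.43024072  0.15523196 -1.61360721] 23.343042757460385
```

View pics/p4.png

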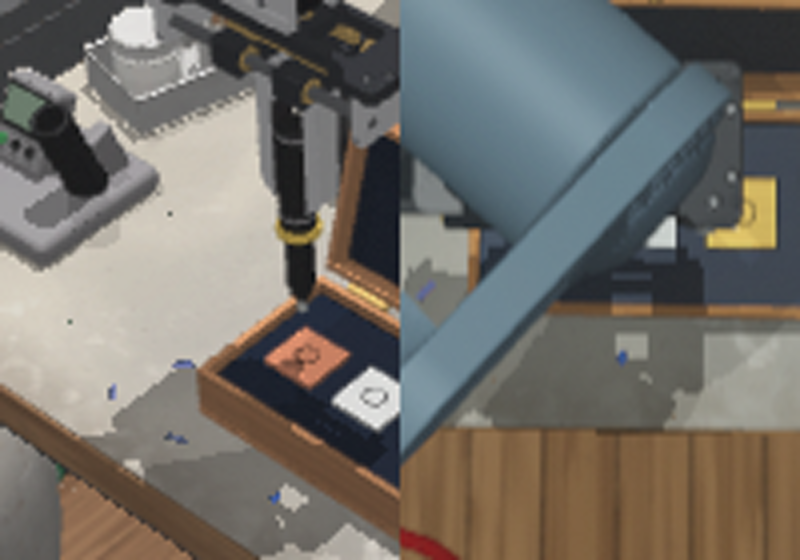

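The probe hangs above the copper, with its tip at scene crop (303,310) and the ring at (302,356). I check this numerically.

```bash
python3 - <<'E'
from h import *
f=lambda x,y:np.array([180+(x+.5)/4-.5,150+(y+.5)/4-.5])
g=[489.2,-279,167.6]
for nm,dz,px in(("tip",-95,(303,310)),("collar",-95+14+58,(298,231)),("band",0,(290,140))):
    print(nm,proj("scene",np.array(g)+[0,0,dz]).round(1),f(*px).round(1))
print("ring",proj("scene",[489,-279,34]).round(1),f(302,356).round(1), onz("scene",*f(302,356),34), "tip at z72.6:",onz("scene",*f(303,310),72.6))
E
```

```text
tip [255.7 227.3] [255.4 227.1]
collar [254.9 205.9] [254.1 207.4]
band [254.6 198.8] [252.1 184.6]
ring [256.1 238.2] [255.1 238.6] [ 486.0662902  -278.09498529   34.        ] tip at z72.6: [ 489.01556204 -277.88208232   72.6       ]
```

```bash
python3 - <<'E'
from h import *
s=np.load("s4.npy");g=s.max(2).astype(int)
for v in list(range(178,206,3))+list(range(211,224,2)):
    m=np.where(g[v,244:266]<75)[0]+244
    # predicted axis col at this row
    z=np.interp(v,*zip(*[(proj("scene",[489.2,-279,zz])[1],zz) for zz in range(260,60,-5)]))
    print(v,round(z),proj("scene",[489.2,-279,z])[0].round(1),m.min() if len(m) else 0,m.max() if len(m) else 0,m.mean().round(1))
for n,im in(("s1",np.load("scene1.npy")),("s4",s)):
    h=cv2.cvtColor(im[225:260,235:275],cv2.COLOR_RGB2HSV);m=cv2.inRange(h,(4,90,130),(14,255,255))
    m=cv2.morphologyEx(m,cv2.MORPH_OPEN,np.ones((3,3)))
    nn,l,st,ce=cv2.connectedComponentsWithStats(m)
    for i in range(1,nn):
        c=ce[i]+[235,225];bb=st[i];print(n,c,bb,onz("scene",*c,34).round(1), onz("scene",235+bb[0]+(bb[2]-1)/2,225+bb[1]+(bb[3]-1)/2,34).round(1))
E
```

```text
178 231 253.7 248 265 252.8
181 222 253.9 248 265 252.8
184 213 254.0 248 265 253.0
187 204 254.1 248 265 253.0
190 195 254.2 249 265 253.6
193 186 254.4 249 255 252.0
196 176 254.5 249 255 252.0
199 167 254.6 250 255 252.5
202 157 254.7 250 255 252.5
205 148 254.8 250 258 253.8
211 128 255.1 252 257 254.5
213 121 255.2 252 258 255.0
215 115 255.2 252 258 255.0
217 108 255.3 252 258 255.0
219 101 255.4 252 258 255.0
221 94 255.5 252 258 255.0
223 87 255.6 253 260 255.8
s1 [255.79090909 239.48181818] [ 12   8  18  13 110] [ 484.8 -281.6   34. ] [ 485.7 -279.8   34. ]
s4 [256.75735294 238.25735294] [ 12   7  19  14 136] [ 489.8 -280.4   34. ] [ 487.9 -279.5   34. ]
```

```bash
python3 -m creep '[-0.01,-0.01,-0.1,0,0,0,1, -0.01,-0.01,-0.25,0,0,0,1, -0.01,-0.01,-0.4,0,0,0,1, -0.01,-0.01,-0.52,0,0,0,1, -0.01,-0.01,-0.6,0,0,0,1, -0.01,-0.01,-0.66,0,0,0,1, -0.01,-0.01,-0.66,0,0,0,1, -0.01,-0.01,-0.66,0,0,0,1]'
for i in 1 2; do python3 -m creep '[0,0,0,0,0,0,1]'|grep -E "pos|force"; done
python3 -m creep '[0,0,-0.03,0,0,0,1, 0,0,-0.06,0,0,0,1, 0,0,-0.06,0,0,0,1, 0,0,-0.06,0,0,0,1]'|grep -E "pos|force"
```

```text
t: 14.25
eef_pos: [488.7, -279.3, 134.1]
eef_rot: [[1.0, 0.001, 0.0], [0.001, -1.0, -0.0], [0.0, 0.0, -1.0]]
force: [0.5, -0.2, -1.7]
width: 24.0
gripper_force: 30.0
eef_pos: [488.8, -279.4, 134.3]
force: [-0.4, 0.4, -1.7]
gripper_force: 30.0
eef_pos: [488.8, -279.3, 134.3]
force: [-0.4, -0.6, -1.4]
gripper_force: 30.0
eef_pos: [488.5, -279.2, 130.9]
force: [-0.1, -0.1, -2.3]
gripper_force: 30.0
```

```bash
python3 -m creep '[0,0,-0.02,0,0,0,1, 0,0,-0.02,0,0,0,1, 0,0,-0.02,0,0,0,1]'|grep -E "pos|force:"
python3 -m creep '[0,0,-0.02,0,0,0,1, 0,0,-0.02,0,0,0,1, 0,0,-0.02,0,0,0,1]'|grep -E "pos|force:"
python3 -m creep '[0,0,-0.02,0,0,0,1, 0,0,-0.02,0,0,0,1, 0,0,-0.02,0,0,0,1]'|grep -E "pos|force:"
```

```text
eef_pos: [488.6, -279.2, 130.0]
force: [0.8, -0.9, -1.1]
gripper_force: 30.0
eef_pos: [488.6, -279.2, 128.9]
force: [0.0, 0.6, -1.2]
gripper_force: 30.0
eef_pos: [488.7, -279.3, 128.2]
force: [0.2, -0.1, 0.0]
gripper_force: 30.0
```

Contact is starting, so I go on in 1 mm steps.

```bash
for i in 1; do python3 -m creep '[0,0,-0.02,0,0,0,1, 0,0,-0.02,0,0,0,1, 0,0,-0.02,0,0,0,1]'|grep -E "pos|force:"; done
python3 -m creep '[0,0,-0.02,0,0,0,1, 0,0,-0.02,0,0,0,1, 0,0,-0.02,0,0,0,1]'|grep -E "pos|force:"
python3 -m creep '[0,0,0,0,0,0,1, 0,0,0,0,0,0,1]'|grep -E "pos|force:"
```

```text
eef_pos: [488.7, -279.3, 127.2]
force: [0.4, 0.4, 0.5]
gripper_force: 30.0
eef_pos: [488.7, -279.3, 126.2]
force: [0.1, 0.8, 2.0]
gripper_force: 30.0
eef_pos: [488.7, -279.3, 126.1]
force: [0.3, -0.2, 2.6]
gripper_force: 30.0
```

```bash
python3 -m creep '[0,0,-0.01,0,0,0,1, 0,0,-0.01,0,0,0,1, 0,0,-0.01,0,0,0,1]'|grep -E "pos|force:"
python3 - <<'E'
from h import *
fs=[]
for i in range(6):
    sc=snapshot("scene");fs.append(get_obs()["force"])
print(np.mean(fs,0),get_obs()["t"])
cv2.imwrite("pics/p5.png",cv2.resize(sc[140:290,190:340],None,fx=4,fy=4,interpolation=cv2.INTER_CUBIC)[...,::-1])
E
```

```text
eef_pos: [488.7, -279.3, 125.6]
force: [0.2, 0.0, 2.8]
gripper_force: 30.0
[-0.52064883  0.27664583  3.09440046] 17.15
```

View pics/p5.png

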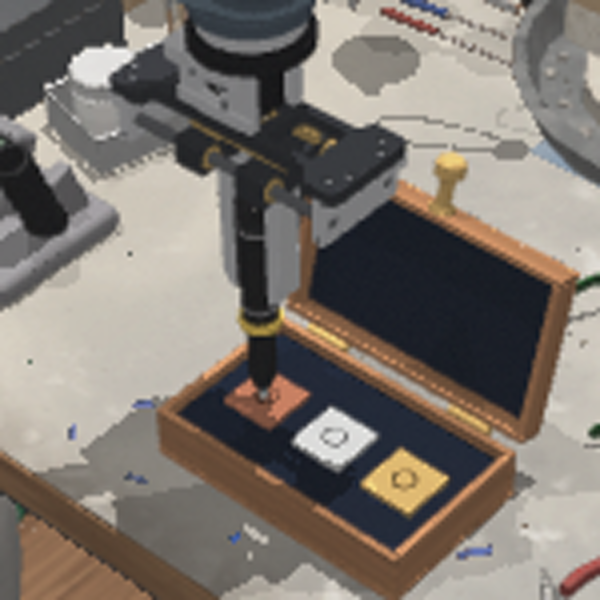

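The tip stands at (264,397), on the copper ring and centred on the block. The lid is back, and the spring force is about 4.6 N, which puts the tip about 2.8 mm in.

```bash
python3 -c "
from workcell import *;print(close_job())"
```

```text
the job is handed in; nothing more can be done
None
```

The job is handed in at about 17 s: the lid lies back on its stop, and the probe is held upright on the copper spot with its tip pressed in about 2.8 mm of 6 mm, as estimated from the measured force.

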